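Press a slide carrier down and slide it home under the leaf spring

ROBOT

A 7-joint arm with a two-finger parallel gripper is mounted at the origin on a cart in front of the work surface, level with it; the furniture and walls round the work are solid. World frame = base frame: x ahead of the robot, y to its left, z up, the work surface at z = 0. Lengths are in m, angles in rad, forces in N, time in s.
With the tool pointing down it reaches from about 0.4 to 0.85 m from the base axis. Payload 10.4 kg.
Tool frame: the origin (TCP) lies between the finger pads; the fingertips stand 11 mm ahead of it and the grasp point (between the pads) lies 8 mm behind it; z points along the fingers, y is the direction in which the jaws open and shut (so a half turn about z gives the same grasp; the last joint's range is limited). The gripper opens to 87 mm and grips with 3 to 60 N. Pads are 19 mm wide; open, the fingers measure 117 mm over their backs; the gripper's body (75 mm by 190 mm) begins 51 mm behind the grasp point.
Start: joints at [1.194, 0.332, -0.065, 1.46, 0.022, 1.35, -0.088], TCP at [0.217, -0.586, 0.206] pointing down, gripper open.
Joint ranges: [-2.6, 2.6], [-0.5, 2.12], [-1.47, 1.34], [0.16, 2.42], [-1.27, 4.41], [0.06, 2.06], [-2.6, 2.6]. Speed limits (rad/s): [2.22, 2.22, 2.79, 2.79, 3.14, 3.14, 3.14].

INTERFACE

Orientations are given as a unit quaternion [x, y, z, w].
In Python, from bench import r, eyes gives the robot as it stands.
- The arm moves only by the shell command python3 -m inch 'ROWS' [FORCE]. ROWS is a JSON object of lists of equal length, an entry for each row: "translation": the shift along the world's x, y, z scaled (see below), a list of three; "rot": the turn, a rotation vector about the world's x, y, z scaled (see below), a list of three; "jaw": the finger opening in mm, from 0 to 87. In form: {"translation": [[tx, ty, tz], ...], "rot": [[ax, ay, az], ...], "jaw": [jaw, ...]}. A call has 1 to 20 rows; each row is the pose to reach, as a shift and turn from the pose measured when the call began; what a row does not reach only later rows make up. The controller multiplies each number of a shift by 100 mm and each number of a turn by 60 degrees. A row lasts 1/10 s, in which the tool goes at most 50 mm and 8.59 degrees, less where a joint would pass 70% of its speed; a pose out of reach is approached as far as the arm can. A call with a number of a shift or a turn outside -1 to 1 is refused whole. A call with a gripper value outside its range is refused whole. The fingers move at their own pace and stop on an object; FORCE is the grip in N (left out, the last holds). Time passes only in rows, so rows that repeat a pose let the fingers close. It gives the time, the measured TCP pose, the force and the opening at its end, in the units of the state.
- r.read_state(): the state, without advancing time (a new reading comes with each control period).
- eyes.camera(name): name is "scene" or "side" or "wrist"; returns the picture (400x640x3 uint8, blue, green, red); there is no depth.
- eyes.calibration(name): a dict with "fx", "fy", "cx", "cy" (pixels), "R" (3x3) and "t" (3): a world point X has camera coordinates R X + t; the wrist camera has in their place "hand_eye" (4x4, takes a point from camera to tool coordinates, whose origin is the TCP and whose axes are the flange's). Camera axes: x right, y down, z forward; pixel columns grow to the right and rows downward; lengths in m; the calibration is good to about 2 mm. A picture is of the moment at which its call begins: read the wrist's pose just before it. calibration takes no time and is no camera call.
- r.close_job(): hands the job in, once; it reports no verdict.
The state is a dict: "time": time; "joint_positions": joint angles; "joint_vel": joint speeds; "joint_torque": joint torques, N m; "ee_pos": TCP position; "eef_rot": TCP orientation; "ft_force": force on the tool from outside, world axes, zero at the start; "torque": the same for the moment, N m; "width": finger opening in m.
Only numpy, scipy, OpenCV 4.12 (cv2) and the standard library are available. Lean on these libraries where they do the work, as an engineer would, in place of code of your own. Each camera call takes 0.05 s, during which the arm holds its last target. There are 200 camera calls.

TASK

Load the slide carrier into the clamping stage without gripping or lifting it: with the fingertips press it down hard against the sprung lift plate and, keeping it pressed, slide it along its channel under the clamp bar and the leaf spring until it is right against the end stop and the lift plate springs up behind it. Then let go, and leave the things standing round about where they are.

Things in the scene. Friction and masses are not known exactly. Their poses are not given: they have to be found in the camera images.
- stage: Aluminium clamping stage fixed to the worktop, 272 mm long (its x), 120 mm wide (its y). Origin: underside, on the centre line, at worktop level; +x is the direction of loading (towards the end stop), +z up. A straight channel 93 mm wide runs along x between side guides whose tops are 22.5 mm above the worktop; the running rails in it are 12 mm above the worktop.
- clamp_bar (a point): Centre of the underside of the dark clamp bar that crosses the channel, 27.8 mm above the worktop. The bar is 14 mm long in x (stage x = +44 to +58 mm), its top is 36 mm above the worktop, screw heads on it to 40 mm. The raised carrier butts against it; pressed right down, it passes under with 1.8 mm to spare.
- keepers (a point): Point midway between two small dark keeper lips at the rear of the stage (stage x = -128 to -98 mm), one on each side guide, at the level of their undersides, 33.5 mm above the worktop; tops 38 mm, screws to 40 mm. They reach over the carrier's tail corners and stop the tail from rising; 77 mm is free between them. The carrier slides forward out from under them.
- stop_face (a point): Middle of the end stop's face on the stage, at stage x = +124 mm, 19 mm above the worktop. The stop's top is 28 mm above the worktop. With the carrier against it, the carrier's origin is at stage x = +49 mm and the thumb ridge ends 5 mm before the clamp bar.
- carrier: Loose grey slide carrier with two glass slides in its front half, 150 x 90 x 14 mm, about 0.2 kg. Origin: centre of its underside; +x is its leading end, parallel to the stage's x. At the start it stands raised on the lift plate, underside 18.5 mm and deck 32.5 mm above the worktop, origin at stage x = -51 to -39 mm. Pressed down on the rails: underside 12 mm, deck 26 mm above the worktop.
- press_pad (a point): Middle of the ribbed press pad on the carrier's deck, at deck level. The tail ends 35 mm behind it (-x); 20 mm ahead of it is the rear face of the thumb ridge, a cross bar 10 mm thick, 78 mm wide and 10 mm high above the deck. Closed fingertips can press on the pad and push forward against the ridge.
- lift_plate (a joint): Travel of the sprung steel lift plate under the carrier, m: 0 = up, 18.5 mm above the worktop; 0.0065 = level with the rails; 0.0075 = lower limit. Its spring pushes up with 9 N when up and 13 N when down; holding the carrier down takes about 9 to 12 N. It spans stage x = -122 to -34 mm, and springs up behind the carrier once the tail has passed its front end.
- leaf (a joint): Lift angle (rad) of the steel leaf spring, 34 mm wide and 45 mm long, that hangs forward and down from the clamp bar: 0 = free, tip about 19 mm above the worktop at stage x = +100 mm; about 0.16 with the carrier under it. It presses on the carrier with about 4 N and drags on it.
- dish: Bystander: flat round culture plate, 93 mm across, 15 mm high, loose, beside the stage on its -y side. Origin: centre of underside.
- vial: Bystander: small white screw-cap bottle, 47 mm across, 100 mm high, loose, beside the far part of the stage on its +y side. Origin: centre of underside.
- pen: Bystander: marker pen, 131 mm long (its y), lying loose beside the stage on its +y side. Origin: centre of underside.
- refill: Bystander: green blister of pipette tips, 60 x 115 x 30 mm, loose, to the left. Origin: centre of underside.

How it is judged:
By the outcome, as a careful person would: the job done as asked, in the order asked, and still so for the second after the job is handed in, with the robot touching nothing.
It also fails if it takes over 40 s, if anything falls off the work surface, if the arm or the gripper's body presses on something with over 40 N, if the wrist force passes 120 N, or if a joint passes its speed limit or range.

## Working session

There is one attempt and no reset: what is moved stays moved. The work goes in short steps, Python scripts to look and compute and a shell command to move; the robot and the scene stay as the last step left them, time stands still between calls to the robot, and variables do not carry over. Pictures are saved under pics/ and viewed, about 8 in all and at most 12, crops included, and the job is handed in when it is done.

```bash
ls; mkdir -p pics
python3 - <<'E'
from bench import r, eyes
import cv2,json
s=r.read_state();print({k:s[k] for k in('time','ee_pos','eef_rot','ft_force','width')})
for n in('scene','side'):
    cv2.imwrite(f'pics/{n}0.png',eyes.camera(n));print(n,eyes.calibration(n))
print(eyes.calibration('wrist'))
E
```

```text
pics
{'time': 0.0, 'ee_pos': array([ 0.21635219, -0.585891  ,  0.20482725]), 'eef_rot': array([ 9.84397462e-01,  1.75957603e-01, -1.70318650e-04, -7.27768738e-04]), 'ft_force': array([ 0.30054759, -0.25031857, -0.96924392]), 'width': 0.0872157156504041}
scene {'fx': 384.84248556222275, 'fy': 384.84248556222275, 'cx': 316.1583043314693, 'cy': 196.82303408080892, 'R': array([[ 0.83564173, -0.54912003,  0.01304188],
       [-0.34091015, -0.53711607, -0.77154818],
       [ 0.43067756,  0.64029175, -0.63603719]]), 't': array([-0.4121336 ,  0.33545194,  0.54690945])}
side {'fx': 514.8540497180892, 'fy': 514.8540497180892, 'cx': 314.05759765719546, 'cy': 195.99984608971886, 'R': array([[ 0.99930289,  0.03660067, -0.00735742],
       [ 0.01331645, -0.53356892, -0.84565175],
       [-0.03487711,  0.84496426, -0.53368435]]), 't': array([-0.6100016 ,  0.14158854,  1.40825994])}
{'fx': 353.8028542278656, 'fy': 353.8028542278656, 'cx': 308.99463757436325, 'cy': 206.89561808871738, 'hand_eye': array([[ 6.29662017e-05, -9.54172501e-01, -2.99257137e-01,
         8.22804399e-02],
       [ 9.99999986e-01,  1.38459635e-05,  1.66260908e-04,
        -1.00068983e-04],
       [-1.54498083e-04, -2.99257144e-01,  9.54172489e-01,
        -1.79576903e-01],
       [ 0.00000000e+00,  0.00000000e+00,  0.00000000e+00,
         1.00000000e+00]])}
```

View pics/scene0.png

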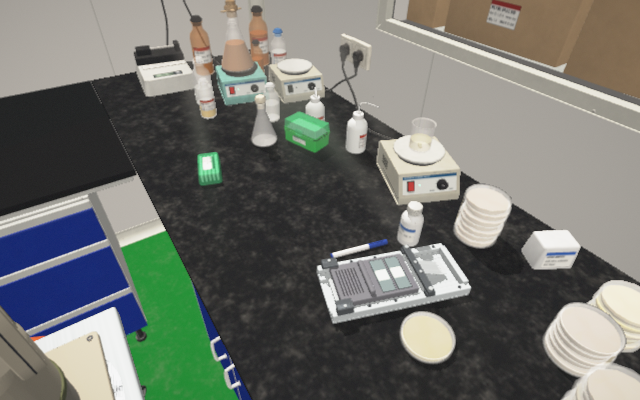

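View pics/side0.png

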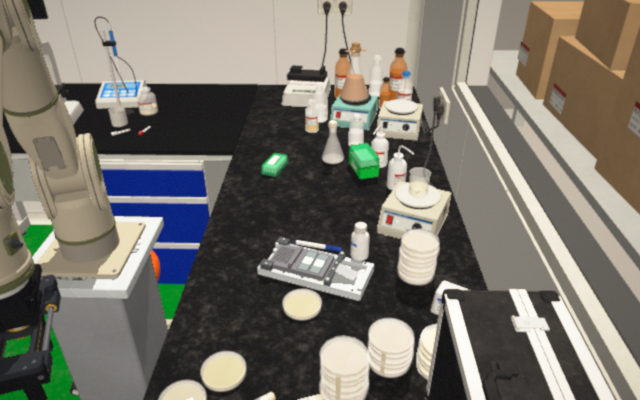

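The scene view shows the stage with its rear corner near (320,275) and its end stop near (465,280). The dish is at (428,338), and the vial and pen lie above the stage. I'll enlarge both views to pick points.

Run:
```python
import cv2,numpy as np
a=cv2.imread('pics/scene0.png')[225:335,305:485]
b=cv2.imread('pics/side0.png')[225:310,245:385]
cv2.imwrite('pics/c1.png',cv2.resize(a,None,fx=4.4,fy=4.4,interpolation=cv2.INTER_CUBIC))
cv2.imwrite('pics/c2.png',cv2.resize(b,None,fx=5.5,fy=5.5,interpolation=cv2.INTER_CUBIC))
```

```text
(no output)
```

View pics/c1.png

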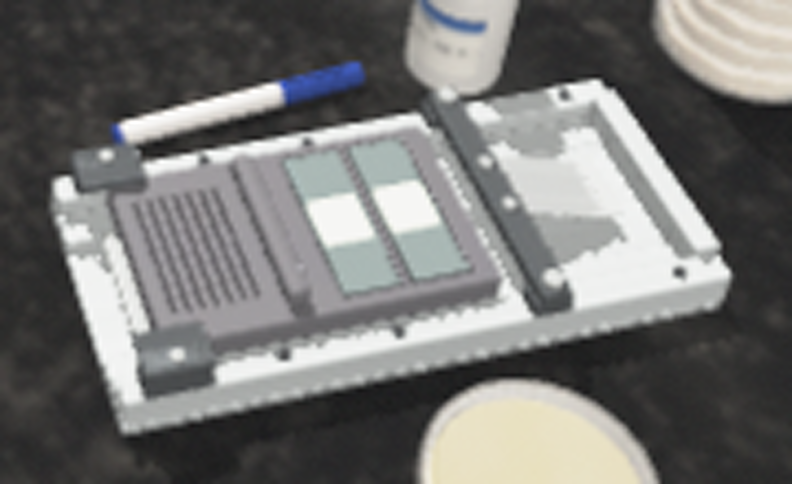

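View pics/c2.png

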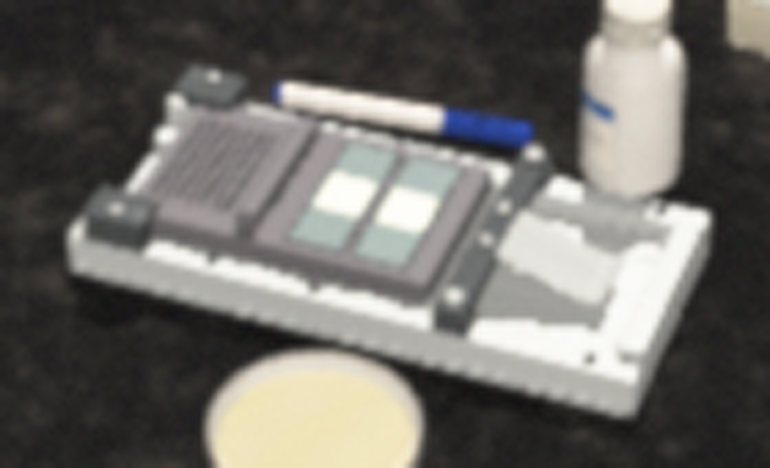

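```bash
cat > fit.py <<'E'
from bench import eyes
import numpy as np
from scipy.optimize import least_squares
C={n:eyes.calibration(n) for n in('scene','side')}
def proj(n,X):
    c=C[n];p=c['R']@X+c['t'];return np.array([c['fx']*p[0]/p[2]+c['cx'],c['fy']*p[1]/p[2]+c['cy']])
def px(n,u):
    f,o=((4.4,(305,225)) if n=='scene' else (5.5,(245,225)));return (np.array(u)+.5)/f-.5+np.array(o)
# (cam, crop px, kind, params)
P=[('scene',(120,408),'s',(-136,-60,22.5)),('scene',(125,433),'s',(-136,-60,0)),('scene',(55,183),'s',(-136,60,22.5)),
('scene',(730,272),'s',(136,-60,22.5)),('scene',(728,299),'s',(136,-60,0)),
('side',(635,382),'s',(136,-60,22.5)),('side',(632,414),'s',(136,-60,0)),('side',(710,213),'s',(136,60,22.5)),
('side',(72,238),'s',(-136,-60,22.5)),('side',(75,272),'s',(-136,-60,0)),
('scene',(447,97),'b',1),('scene',(553,277),'b',-1),('side',(533,155),'b',1),('side',(455,295),'b',-1),
('scene',(105,156),'k',1),('scene',(178,354),'k',-1),('side',(213,77),'k',1),('side',(117,209),'k',-1),
('scene',(497,280),'c',(75,-45,32.5)),('scene',(425,130),'c',(75,45,32.5)),('side',(428,285),'c',(75,-45,32.5)),('side',(490,170),'c',(75,45,32.5))]
def res(q,full=False):
    x,y,th,a,b,kx,cx=q;out=[]
    for n,u,k,v in P:
        L={'s':v,'b':(51,a*v,40) if k=='b' else 0,'k':(kx,b*v,40) if k=='k' else 0,'c':(v[0]+cx,v[1],v[2]) if k=='c' else 0}[k]
        L=np.array(L)/1000
        X=np.array([x+np.cos(th)*L[0]-np.sin(th)*L[1],y+np.sin(th)*L[0]+np.cos(th)*L[1],L[2]])
        out.append(proj(n,X)-px(n,u))
    return np.array(out) if full else np.ravel(out)
if __name__=='__main__':
    s=least_squares(res,[.6,-.4,-.1,50,50,-113,-45],x_scale=[.1,.1,.1,10,10,10,10],loss='soft_l1')
    q=s.x;print(np.round(q,4));
    for p,e in zip(P,res(q,True)):print(p[0],p[2],p[3],np.round(e,1))
    for n in C:
        m=[i for i,p in enumerate(P) if p[0]==n];PP=[P[i] for i in m];B=P[:];P[:]=PP
        print(n,np.round(least_squares(res,q,x_scale=[.1,.1,.1,10,10,10,10],loss='soft_l1').x,4));P[:]=B
    x,y,th=q[:3]
    for nm,l in(('pad',(q[6]-40)/1e3),('ridge rear',(q[6]-20)/1e3),('final pad',.009)):print(nm,x+np.cos(th)*l,y+np.sin(th)*l)
E
python3 fit.py
```

```text
[ 6.159000e-01 -8.300000e-02 -3.330000e-01  5.262750e+01  5.303330e+01
 -1.137435e+02 -4.070140e+01]
scene s (-136, -60, 22.5) [ 2.2 -0.6]
scene s (-136, -60, 0) [0.5 1. ]
scene s (-136, 60, 22.5) [-0. -1.]
scene s (136, -60, 22.5) [1.8 0.3]
scene s (136, -60, 0) [-0.9  1.5]
side s (136, -60, 22.5) [-0.5 -0.4]
side s (136, -60, 0) [-0.3  0.8]
side s (136, 60, 22.5) [-0.4 -0.3]
side s (-136, -60, 22.5) [-1.6 -0.7]
side s (-136, -60, 0) [-1.5 -0.1]
scene b 1 [ 0.9 -1.1]
scene b -1 [ 1.1 -1. ]
side b 1 [-0.7 -0.9]
side b -1 [-0.5 -0.7]
scene k 1 [ 0.7 -0.2]
scene k -1 [ 0.6 -0.1]
side k 1 [-1.1 -0.4]
side k -1 [-1.  -0.5]
scene c (75, -45, 32.5) [ 2.9 -0.7]
scene c (75, 45, 32.5) [-0.7 -1.9]
side c (75, -45, 32.5) [-1.  -0.1]
side c (75, 45, 32.5) [-0. -1.]
scene [ 6.141000e-01 -8.270000e-02 -3.338000e-01  5.254120e+01  5.296590e+01
 -1.131131e+02 -4.288410e+01]
side [ 6.177000e-01 -8.420000e-02 -3.338000e-01  5.259750e+01  5.321160e+01
 -1.126403e+02 -4.103750e+01]
pad 0.5396417780494795 -0.05658063267030075
ridge rear 0.5585429215892314 -0.06311873429766143
final pad 0.6244147082052727 -0.08590446862985779
```

The fit residuals are about 1–2 px, and the two cameras agree to within about 3.5 mm. The heights and sizes match the given ones. The stage is at (0.616, -0.083) with a yaw of -0.333, and the carrier is at stage x ≈ -41. Next I check the bystanders and start the approach, turning the tool's x onto the stage's x.

```bash
python3 - <<'E'
from fit import *
def ray(n,u,z):
    c=C[n];d=c['R'].T@np.array([(u[0]-c['cx'])/c['fx'],(u[1]-c['cy'])/c['fy'],1]);o=-c['R'].T@c['t'];return (o+d*(z-o[2])/d[2])[:2]
c,s=np.cos(-.333),np.sin(-.333)
for nm,n,u,z in(('vial','scene',(407,242),0),('vial','side',(360,258),0),('vialtop','side',(361,227),.1),('vialtop','scene',(415,206),.1),('dish','side',(302,303),.015),('stack','side',(345,350),.08),('stack','side',(390,325),.08),('stack','scene',(483,205),.08)):
    p=ray(n,u,z);d=p-[.616,-.083];print(nm,n,p.round(3),'stage',np.round([c*d[0]+s*d[1],-s*d[0]+c*d[1]],3))
E
python3 -m inch '{"translation":[[0.3,0.4,0],[0.6,0.9,0],[0.6,1,0]],"rot":[[0,0,-0.14],[0,0,-0.28],[0,0,-0.4]],"jaw":[0,0,0]}' 20
python3 -m inch '{"translation":[[0.3,0.4,0],[0.6,0.9,0],[0.6,1,0]],"rot":[[0,0,-0.1],[0,0,-0.2],[0,0,-0.25]],"jaw":[0,0,0]}'
```

```text
vial scene [ 0.721 -0.018] stage [0.077 0.096]
vial side [ 0.733 -0.024] stage [0.091 0.094]
vialtop side [ 0.732 -0.023] stage [0.089 0.095]
vialtop scene [ 0.724 -0.014] stage [0.08  0.101]
dish side [ 0.59  -0.211] stage [ 0.018 -0.13 ]
stack side [ 0.686 -0.405] stage [ 0.171 -0.281]
stack side [ 0.779 -0.337] stage [ 0.237 -0.187]
stack scene [ 0.87  -0.075] stage [0.237 0.091]
time: 0.4
ee_pos: [0.2803, -0.4817, 0.2045]
eef_rot: [0.999, -0.032, 0.001, -0.002]
ft_force: [1.4, -0.3, 0.8]
width: 0.0706
time: 0.7
ee_pos: [0.3432, -0.3774, 0.2043]
eef_rot: [0.987, -0.162, 0.001, -0.002]
ft_force: [0.3, 0.3, 0.4]
width: 0.0469
```

The vial's rear edge is at stage x ≈ 0.06, and its top (100 mm) is above the gripper body's underside at about 96 mm. So the 190 mm body has to lie along the stage's x, and I turn the tool by +90°.

```bash
python3 -m inch '{"translation":[[0.2,0.3,0],[0.4,0.6,0],[0.6,1,0]],"rot":[[0,0,0.14],[0,0,0.28],[0,0,0.42]],"jaw":[0,0,0]}'
python3 -m inch '{"translation":[[0.2,0.3,0],[0.4,0.6,0],[0.6,1,0]],"rot":[[0,0,0.14],[0,0,0.28],[0,0,0.42]],"jaw":[0,0,0]}'
python3 -m inch '{"translation":[[0.2,0.3,0],[0.4,0.6,0],[0.5,0.9,0]],"rot":[[0,0,0.14],[0,0,0.28],[0,0,0.42]],"jaw":[0,0,0]}'
```

```text
time: 1.0
ee_pos: [0.4034, -0.2768, 0.2041]
eef_rot: [0.998, 0.059, 0.0, -0.002]
ft_force: [0.7, -0.3, -0.5]
width: 0.0227
time: 1.3
ee_pos: [0.4636, -0.1764, 0.2038]
eef_rot: [0.961, 0.278, -0.001, -0.002]
ft_force: [1.4, -0.4, -1.1]
width: 0.0027
time: 1.6
ee_pos: [0.5145, -0.0848, 0.2034]
eef_rot: [0.875, 0.484, -0.001, -0.002]
ft_force: [1.1, 0.3, -0.8]
width: 0.0005
```

```bash
python3 -m inch '{"translation":[[0.13,0.14,-0.1],[0.25,0.28,-0.3],[0.25,0.28,-0.7],[0.25,0.28,-0.9],[0.25,0.28,-0.9]],"rot":[[0,0,0.11],[0,0,0.217],[0,0,0.217],[0,0,0.217],[0,0,0.217]],"jaw":[0,0,0,0,0]}'
python3 - <<'E'
from bench import r,eyes
import cv2,numpy as np
s=r.read_state();print(s['ee_pos'],s['eef_rot'],s['joint_positions'].round(2),s['ft_force'])
a=eyes.camera('wrist');b=eyes.camera('side')[205:305,235:385]
cv2.imwrite('pics/w1.png',np.vstack([cv2.resize(a,(560,350)),cv2.resize(b,(375,250),interpolation=cv2.INTER_CUBIC).__class__(0) if 0 else cv2.copyMakeBorder(cv2.resize(b,(375,250),interpolation=cv2.INTER_CUBIC),0,0,0,185,cv2.BORDER_CONSTANT)]))
E
```

```text
time: 2.1
ee_pos: [0.5372, -0.0566, 0.1103]
eef_rot: [0.815, 0.58, -0.003, -0.004]
ft_force: [-0.6, -1.0, 0.5]
width: 0.0009
[ 0.53719885 -0.05658015  0.11029647] [ 0.814729    0.57981659 -0.00327636 -0.00431778] [ 0.5   0.28 -0.55  1.77  0.15  1.14 -0.43] [-0.55544359 -1.00754878  0.4557496 ]
```

View pics/w1.png

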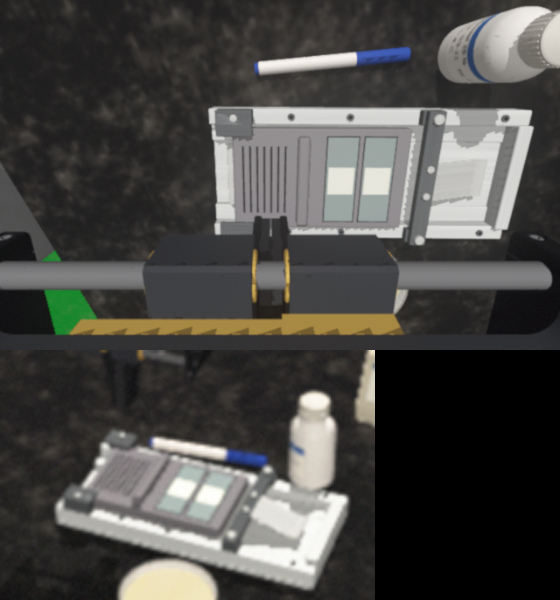

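The wrist view shows the stage, with the ridge at (298–309,138–225), the press pad at (240–288) and the fingertips at (272,225) in front of it. I'll compare these with projections from the fit.

```bash
cat > wr.py <<'E'
from fit import proj
from bench import eyes
import numpy as np
from scipy.spatial.transform import Rotation as Ro
from scipy.optimize import least_squares
w=eyes.calibration('wrist');H=w['hand_eye']
def wp(X,p,q):
    t=Ro.from_quat(q).inv().apply(np.array(X)-p);c=H[:3,:3].T@(t-H[:3,3]);return np.array([w['fx']*c[0]/c[2]+w['cx'],w['fy']*c[1]/c[2]+w['cy']])
def st(x,y,th,L):
    L=np.array(L)/1e3;return [x+np.cos(th)*L[0]-np.sin(th)*L[1],y+np.sin(th)*L[0]+np.cos(th)*L[1],L[2]]
E
python3 - <<'E'
from wr import *
p=np.array([0.53719885,-0.05658015,0.11029647]);q=[0.814729,0.57981659,-0.00327636,-0.00431778]
K=.875
pts=[((233,118),(-113.3,53,40),0),((440,118),(51,52.6,40),0),((420,241),(51,-52.6,40),0),((532,110),(136,60,22.5),0),((498,238),(136,-60,22.5),0),((209,107),(-136,60,22.5),0),
((298,138),(-20,39,42.5),1),((297,225),(-20,-39,42.5),1),((411,128),(75,45,32.5),1),((234,127),(-75,45,32.5),1)]
def res(a): return np.ravel([wp(st(a[0],a[1],a[2],np.array(L)+[a[3]*c,0,0]),p,q)*K-u for u,L,c in pts])
a0=[.6159,-.083,-.333,-41.5]
print(res(a0).reshape(-1,2).round(1))
s=least_squares(res,a0,x_scale=[.1,.1,.1,10]);print(s.x.round(4));print(s.fun.reshape(-1,2).round(1))
print('tip',wp(p+Ro.from_quat(q).apply([0,0,.011]),p,q)*K,'side crop',(proj('side',p)-[235,205])*2.5+[0,350])
E
```

```text
[[ 0.7  3.6]
 [ 0.5  4.2]
 [ 1.3  0. ]
 [ 1.4  0.9]
 [ 3.5  1.5]
 [ 0.2  3.8]
 [ 0.4  1.6]
 [-1.   2.9]
 [ 2.   2.4]
 [-2.7  3.3]]
[  0.6153  -0.0807  -0.3403 -40.1933]
[[-0.6  0.1]
 [-0.3  2.2]
 [-0.4 -1.5]
 [ 0.6 -0.3]
 [ 1.9  0.6]
 [-1.   0.3]
 [ 0.8 -1.3]
 [-1.2  0.5]
 [ 2.7  0.4]
 [-2.4 -0.1]]
tip [270.73821228 213.45820847] side crop [121.33046417 413.44471943]
```

The projections agree to about 2 mm. I use the combined pose (0.6156, -0.082, -0.336) and descend.

```bash
python3 -m inch '{"translation":[[0.04,0.01,-0.25],[0.04,0.01,-0.5],[0.04,0.01,-0.6],[0.04,0.01,-0.6]],"rot":[[0,0,0],[0,0,0],[0,0,0],[0,0,0]],"jaw":[0,0,0,0]}'
python3 -m inch '{"translation":[[0,0,-0.04],[0,0,-0.07],[0,0,-0.1],[0,0,-0.13],[0,0,-0.13]],"rot":[[0,0,0],[0,0,0],[0,0,0],[0,0,0],[0,0,0]],"jaw":[0,0,0,0,0]}'
```

```text
time: 2.6
ee_pos: [0.5434, -0.0559, 0.054]
eef_rot: [0.815, 0.58, -0.001, -0.003]
ft_force: [-0.0, 1.3, -0.3]
width: 0.0005
time: 3.1
ee_pos: [0.5432, -0.0559, 0.0408]
eef_rot: [0.815, 0.58, -0.002, -0.003]
ft_force: [-0.4, -0.4, -0.4]
width: 0.0006
```

```bash
python3 -m inch '{"translation":[[0,0,-0.02],[0,0,-0.04],[0,0,-0.04]],"rot":[[0,0,0],[0,0,0],[0,0,0]],"jaw":[0,0,0]}'
python3 - <<'E'
from bench import r,eyes
import cv2
print(r.read_state()['ft_force'])
b=eyes.camera('side')[215:310,245:385]
cv2.imwrite('pics/s2.png',cv2.resize(b,None,fx=5,fy=5,interpolation=cv2.INTER_CUBIC))
E
```

```text
time: 3.4
ee_pos: [0.543, -0.0559, 0.0364]
eef_rot: [0.815, 0.58, -0.002, -0.003]
ft_force: [1.0, 0.3, 0.7]
width: 0.0008
[0.96620175 0.30757034 0.73612421]
```

View pics/s2.png

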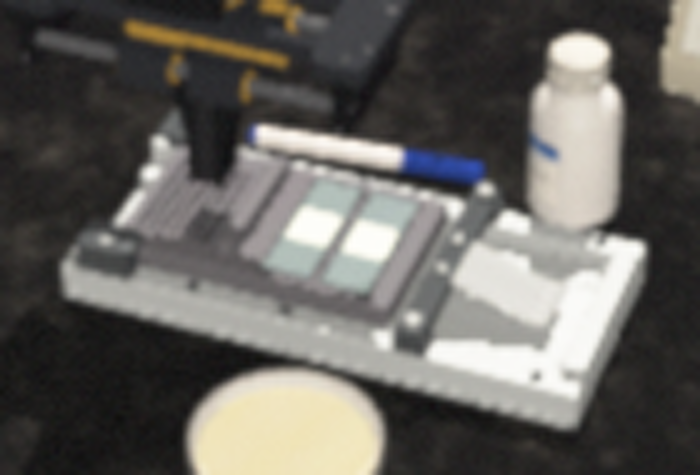

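Run:
```python
from wr import *
for z in(.0254,.035,.045,.055):
  for n,o,f in(('side',(245,215),5),): print(z,(proj(n,np.array([.543,-.0559,z]))-o)*f)
for nm,L in(('ridge top c',(-61,0,42.5)),('ridge-y',(-61,-39,42.5)),('ridge+y',(-61,39,42.5)),('pad',(-81,0,32.5))): print(nm,(proj('side',np.array(st(.6156,-.082,-.336,L)))-(245,215))*5)
from bench import r,eyes;import cv2
s=r.read_state();print(s['ee_pos'],s['time'],s['ft_force'])
a=eyes.camera('scene')[205:335,305:485];cv2.imwrite('pics/s3.png',cv2.resize(a,None,fx=4.4,fy=4.4,interpolation=cv2.INTER_CUBIC))
for z in(.0254,.045,.055):print((proj('scene',np.array([.543,-.0559,z]))-(305,205))*4.4)
```

```text
0.0254 [210.4003414  209.53717738]
0.035 [209.74075463 194.92467033]
0.045 [209.0482325 179.5825122]
0.055 [208.35007956 164.11560891]
ridge top c [237.60606669 191.26414548]
ridge-y [206.55003816 237.17399455]
ridge+y [267.24556561 147.44833947]
pad [202.50985263 197.86840223]
[ 0.54307246 -0.05586388  0.03660041] 3.45 [ 0.04997519 -0.18580159 -0.10954163]
[217.88116947 337.53597938]
[221.42267489 308.29005858]
[223.27747826 292.97300383]
```

View pics/s3.png

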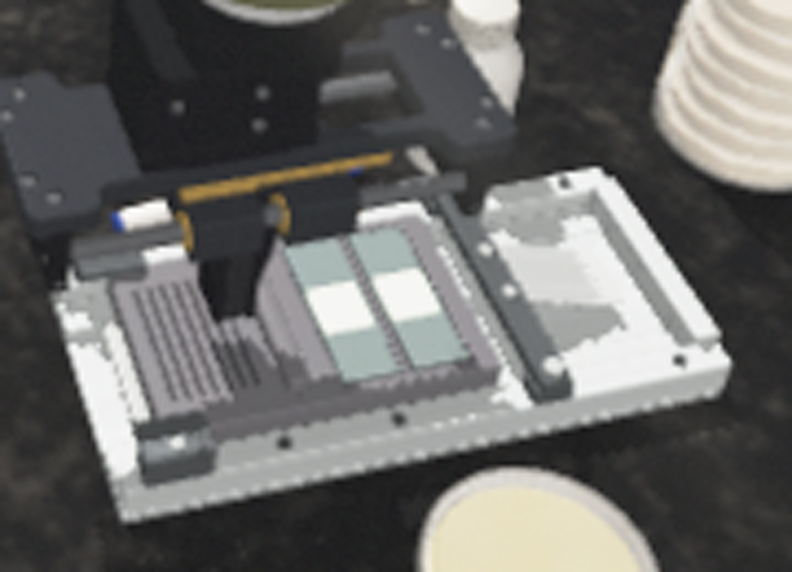

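Both cameras put the closed fingertips about 10 mm above the deck, roughly 16 mm higher than TCP + 11 mm, and the force agrees (0 N). They sit over the pad just behind the ridge. I continue down in small steps until there is contact.

```bash
python3 -m inch '{"translation":[[0,0,-0.02],[0,0,-0.05],[0,0,-0.05]],"rot":[[0,0,0],[0,0,0],[0,0,0]],"jaw":[0,0,0]}'
python3 -m inch '{"translation":[[0,0,-0.02],[0,0,-0.04],[0,0,-0.04]],"rot":[[0,0,0],[0,0,0],[0,0,0]],"jaw":[0,0,0]}'
```

```text
time: 3.8
ee_pos: [0.5428, -0.0559, 0.0312]
eef_rot: [0.815, 0.58, -0.002, -0.003]
ft_force: [-0.5, -0.7, -0.7]
width: 0.0006
time: 4.1
ee_pos: [0.5426, -0.0559, 0.0269]
eef_rot: [0.815, 0.58, -0.002, -0.003]
ft_force: [-0.9, -1.0, -0.8]
width: 0.0004
```

```bash
python3 -m inch '{"translation":[[0,0,-0.02],[0,0,-0.03],[0,0,-0.03]],"rot":[[0,0,0],[0,0,0],[0,0,0]],"jaw":[0,0,0]}'
python3 -m inch '{"translation":[[0,0,-0.02],[0,0,-0.03],[0,0,-0.03]],"rot":[[0,0,0],[0,0,0],[0,0,0]],"jaw":[0,0,0]}'
```

```text
time: 4.4
ee_pos: [0.5425, -0.0559, 0.0237]
eef_rot: [0.815, 0.58, -0.002, -0.003]
ft_force: [-0.3, -0.8, 0.2]
width: 0.0002
time: 4.7
ee_pos: [0.5423, -0.0559, 0.0205]
eef_rot: [0.815, 0.58, -0.002, -0.003]
ft_force: [-0.0, 0.5, 0.1]
width: 0.0003
```

```bash
python3 -m inch '{"translation":[[0,0,-0.01],[0,0,-0.02],[0,0,-0.02]],"rot":[[0,0,0],[0,0,0],[0,0,0]],"jaw":[0,0,0]}'
python3 -m inch '{"translation":[[0,0,-0.01],[0,0,-0.02],[0,0,-0.02]],"rot":[[0,0,0],[0,0,0],[0,0,0]],"jaw":[0,0,0]}'
python3 - <<'E'
from bench import r,eyes
import cv2,numpy as np
print(r.read_state()['ft_force'])
b=cv2.resize(eyes.camera('side')[225:300,245:385],None,fx=4,fy=4,interpolation=cv2.INTER_CUBIC)
a=cv2.resize(eyes.camera('scene')[235:325,315:455],None,fx=4,fy=4,interpolation=cv2.INTER_CUBIC)
cv2.imwrite('pics/s4.png',np.vstack([b,a])[:600])
E
```

```text
time: 5.0
ee_pos: [0.5422, -0.0559, 0.0183]
eef_rot: [0.815, 0.58, -0.002, -0.004]
ft_force: [0.2, 0.5, 0.7]
width: 0.0007
time: 5.3
ee_pos: [0.5422, -0.0559, 0.0162]
eef_rot: [0.815, 0.58, -0.002, -0.004]
ft_force: [0.4, -0.5, -0.4]
width: 0.0004
[ 0.35812522 -0.49837681 -0.38725841]
```

View pics/s4.png

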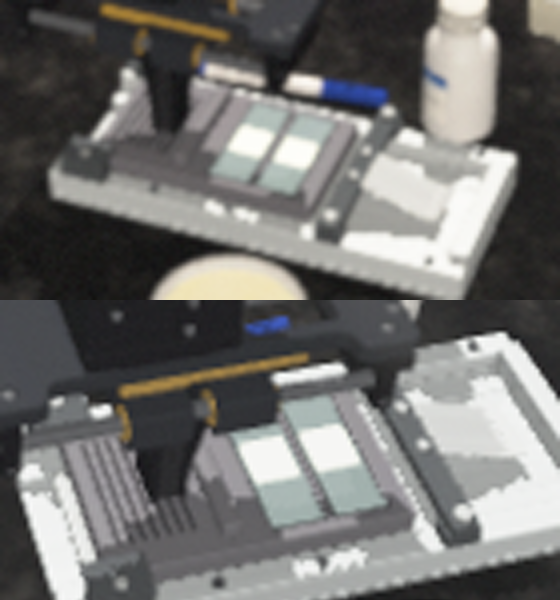

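Run:
```python
from wr import *
f=lambda X:np.r_[proj('side',X)-[287.5,257.8],proj('scene',X)-[356.5,285]]
s=least_squares(f,[.54,-.05,.03]);print(s.x,s.fun)
X=s.x-[.6156,-.082,0];c,t=np.cos(-.336),np.sin(-.336);print(c*X[0]+t*X[1],-t*X[0]+c*X[1])
```

```text
[ 0.54303015 -0.06239357  0.0248282 ] [-0.60469177  0.88223246  0.12057248 -0.76457617]
-0.0749763228739847 -0.005417189037886901
```

The triangulated tip sits about at deck level, at stage x ≈ -75 and y ≈ -5, so contact should be close. I continue in small steps.

```bash
python3 -m inch '{"translation":[[0,0,-0.02],[0,0,-0.02]],"rot":[[0,0,0],[0,0,0]],"jaw":[0,0]}'
python3 -m inch '{"translation":[[0,0,-0.02],[0,0,-0.02]],"rot":[[0,0,0],[0,0,0]],"jaw":[0,0]}'
```

```text
time: 5.6
ee_pos: [0.5423, -0.0559, 0.0146]
eef_rot: [0.815, 0.58, -0.002, -0.003]
ft_force: [-2.5, -0.1, 7.1]
width: 0.0007
time: 5.8
ee_pos: [0.5424, -0.0559, 0.013]
eef_rot: [0.815, 0.58, -0.003, -0.003]
ft_force: [-2.7, 0.4, 7.4]
width: 0.0005
```

Contact: 7 N at TCP z ≈ 0.0145, so the closed tips are about 18 mm above the TCP height. Full press should come near z ≈ 0.008.

```bash
python3 -m inch '{"translation":[[0,0,-0.02],[0,0,-0.04],[0,0,-0.05],[0,0,-0.05]],"rot":[[0,0,0],[0,0,0],[0,0,0],[0,0,0]],"jaw":[0,0,0,0]}'
python3 -m inch '{"translation":[[0,0,-0.02],[0,0,-0.03],[0,0,-0.03]],"rot":[[0,0,0],[0,0,0],[0,0,0]],"jaw":[0,0,0]}'
```

```text
time: 6.2
ee_pos: [0.5424, -0.0559, 0.0095]
eef_rot: [0.815, 0.58, -0.003, -0.003]
ft_force: [-10.0, 0.3, 20.5]
width: 0.0007
time: 6.5
ee_pos: [0.5424, -0.0559, 0.0094]
eef_rot: [0.815, 0.58, -0.003, -0.003]
ft_force: [-16.0, 0.3, 38.6]
width: 0.0006
```

Bottomed on the rails at z = 0.0095 with about 13 N/mm. Now I slide forward along (0.944, -0.330), holding about 26–30 N.

```bash
python3 -m inch '{"translation":[[0.03,-0.01,-0.022],[0.07,-0.025,-0.022],[0.11,-0.04,-0.022],[0.15,-0.053,-0.022],[0.19,-0.066,-0.022],[0.24,-0.083,-0.022]],"rot":[[0,0,0],[0,0,0],[0,0,0],[0,0,0],[0,0,0],[0,0,0]],"jaw":[0,0,0,0,0,0]}'
python3 - <<'E'
from bench import r,eyes
import cv2,numpy as np
print(r.read_state()['ft_force'])
b=cv2.resize(eyes.camera('side')[225:300,245:385],None,fx=4,fy=4,interpolation=cv2.INTER_CUBIC)
a=cv2.resize(eyes.camera('scene')[240:315,315:455],None,fx=4,fy=4,interpolation=cv2.INTER_CUBIC)
cv2.imwrite('pics/s5.png',np.vstack([b,a])[:600])
E
```

```text
time: 7.1
ee_pos: [0.5652, -0.0624, 0.0094]
eef_rot: [0.815, 0.58, -0.004, -0.004]
ft_force: [-20.0, 5.6, 34.8]
width: 0.0003
[-19.98545568   5.59549875  34.83663079]
```

View pics/s5.png

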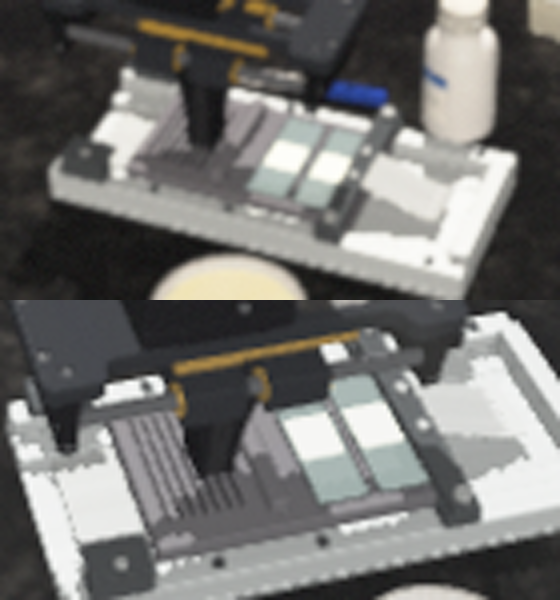

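The carrier has moved about 24 mm and its front is under the bar. Two legs hang from the gripper body, so I check their height by triangulation before going on.

Run:
```python
from wr import *
for a,b in(((325,251),(422.5,259)),((261.5,237),(331,277.5))):
  f=lambda X:np.r_[proj('side',X)-a,proj('scene',X)-b]
  s=least_squares(f,[.54,-.05,.03]);X=s.x-[.6156,-.082,0];c,t=np.cos(-.336),np.sin(-.336);print(s.x.round(3),s.fun.round(1),'stage',c*X[0]+t*X[1],-t*X[0]+c*X[1])
```

```text
[ 0.64  -0.12   0.094] [-0.7  1.2  0.1 -1. ] stage 0.03565460614390975 -0.0275598233444827
[ 0.48  -0.064  0.091] [-0.7  1.   0.1 -0.8] stage -0.13381029212899825 -0.027762023615371396
```

The legs are at z ≈ 0.09, well clear of the bar. I continue.

```bash
python3 -m inch '{"translation":[[0.05,-0.018,-0.022],[0.1,-0.035,-0.022],[0.15,-0.053,-0.022],[0.2,-0.07,-0.022],[0.25,-0.088,-0.022],[0.3,-0.105,-0.022]],"rot":[[0,0,0],[0,0,0],[0,0,0],[0,0,0],[0,0,0],[0,0,0]],"jaw":[0,0,0,0,0,0]}'
python3 -m inch '{"translation":[[0.05,-0.018,-0.022],[0.1,-0.035,-0.022],[0.15,-0.053,-0.022],[0.2,-0.07,-0.022]],"rot":[[0,0,0],[0,0,0],[0,0,0],[0,0,0]],"jaw":[0,0,0,0]}'
```

```text
time: 7.8
ee_pos: [0.5923, -0.0718, 0.0094]
eef_rot: [0.814, 0.58, -0.007, -0.006]
ft_force: [-34.7, 5.6, 45.4]
width: -0.0
time: 8.2
ee_pos: [0.6095, -0.0766, 0.0095]
eef_rot: [0.814, 0.581, -0.01, -0.008]
ft_force: [-27.6, 6.0, 38.6]
width: 0.0002
```

```bash
python3 -m inch '{"translation":[[0.04,-0.02,-0.02],[0.08,-0.04,-0.02],[0.12,-0.06,-0.02],[0.15,-0.07,-0.02]],"rot":[[0,0,0],[0,0,0],[0,0,0],[0,0,0]],"jaw":[0,0,0,0]}'
python3 -m inch '{"translation":[[0.02,-0.007,-0.02],[0.04,-0.014,-0.02],[0.06,-0.02,-0.02]],"rot":[[0,0,0],[0,0,0],[0,0,0]],"jaw":[0,0,0]}'
```

```text
time: 8.6
ee_pos: [0.6227, -0.0814, 0.0095]
eef_rot: [0.814, 0.581, -0.011, -0.01]
ft_force: [-20.9, 6.4, 29.8]
width: 0.0006
time: 8.9
ee_pos: [0.6256, -0.0823, 0.0095]
eef_rot: [0.813, 0.581, -0.014, -0.012]
ft_force: [-26.6, 3.4, 34.2]
width: 0.0006
```

```bash
python3 -m inch '{"translation":[[0.03,-0.01,-0.02],[0.05,-0.018,-0.02],[0.07,-0.025,-0.02],[0.07,-0.025,-0.02]],"rot":[[0,0,0],[0,0,0],[0,0,0],[0,0,0]],"jaw":[0,0,0,0]}'
python3 -m inch '{"translation":[[0.02,-0.007,-0.02],[0.04,-0.014,-0.02],[0.05,-0.018,-0.02]],"rot":[[0,0,0],[0,0,0],[0,0,0]],"jaw":[0,0,0]}'
python3 - <<'E'
from bench import r,eyes
import cv2,numpy as np
print(r.read_state()['ft_force'])
b=cv2.resize(eyes.camera('side')[225:300,245:385],None,fx=4,fy=4,interpolation=cv2.INTER_CUBIC)
a=cv2.resize(eyes.camera('scene')[240:315,325:465],None,fx=4,fy=4,interpolation=cv2.INTER_CUBIC)
cv2.imwrite('pics/s6.png',np.vstack([b,a])[:600])
E
```

```text
time: 9.3
ee_pos: [0.6298, -0.0838, 0.0096]
eef_rot: [0.813, 0.581, -0.016, -0.014]
ft_force: [-25.1, 2.9, 31.8]
width: 0.0005
time: 9.6
ee_pos: [0.6318, -0.0846, 0.0096]
eef_rot: [0.813, 0.581, -0.019, -0.016]
ft_force: [-25.6, 3.8, 33.1]
width: 0.0008
[-25.61525248   3.7994022   33.08882592]
```

View pics/s6.png

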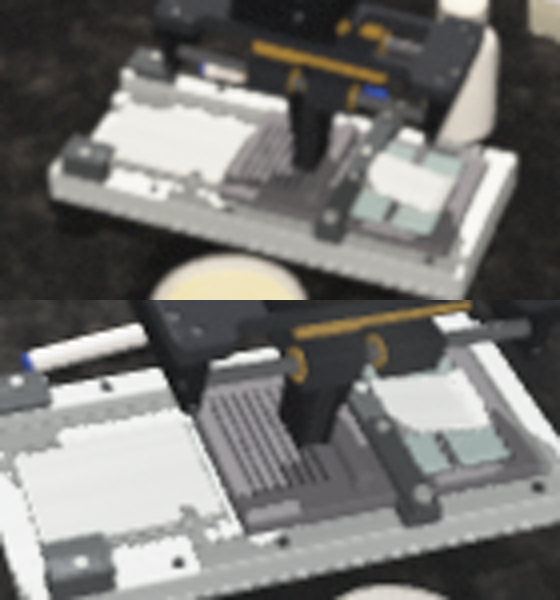

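The carrier's front has nearly reached the stop, and the slides are under the leaf. There is no rise in force yet, so I keep pushing in small steps.

```bash
python3 -m inch '{"translation":[[0.02,-0.007,-0.02],[0.04,-0.014,-0.02],[0.05,-0.018,-0.02]],"rot":[[0,0,0],[0,0,0],[0,0,0]],"jaw":[0,0,0]}'
python3 -m inch '{"translation":[[0.02,-0.007,-0.02],[0.04,-0.014,-0.02],[0.05,-0.018,-0.02]],"rot":[[0,0,0],[0,0,0],[0,0,0]],"jaw":[0,0,0]}'
python3 - <<'E'
from wr import *
for cx in(41,45,49):print(cx,[np.round((proj('scene',np.array(st(.6156,-.082,-.336,(cx+a,y,26))))-(325,240))*4+(0,300)) for a,y in((-75,-45),(75,-45),(75,0))],[np.round((proj('side',np.array(st(.6156,-.082,-.336,(cx+a,y,26))))-(245,225))*4) for a,y in((-75,-45),(75,-45),(75,45))])
E
```

```text
time: 10.0
ee_pos: [0.634, -0.0854, 0.0097]
eef_rot: [0.813, 0.581, -0.022, -0.018]
ft_force: [-24.8, 2.9, 32.2]
width: 0.0003
time: 10.3
ee_pos: [0.6339, -0.0855, 0.0097]
eef_rot: [0.813, 0.582, -0.026, -0.021]
ft_force: [-38.5, 5.2, 43.4]
width: 0.0003
41 [array([240., 527.]), array([535., 465.]), array([488., 394.])] [array([202., 186.]), array([433., 245.]), array([476., 154.])]
45 [array([248., 525.]), array([542., 464.]), array([495., 393.])] [array([208., 188.]), array([439., 246.]), array([482., 156.])]
49 [array([256., 523.]), array([550., 462.]), array([502., 391.])] [array([214., 189.]), array([446., 248.]), array([488., 157.])]
```

Stalled with rising force, probably at the stop. One firmer push confirms it, then a look.

```bash
python3 -m inch '{"translation":[[0.03,-0.01,-0.018],[0.05,-0.018,-0.018],[0.07,-0.025,-0.018],[0.07,-0.025,-0.018]],"rot":[[0,0,0],[0,0,0],[0,0,0],[0,0,0]],"jaw":[0,0,0,0]}'
python3 - <<'E'
from bench import r,eyes
import cv2,numpy as np
print(r.read_state()['ft_force'])
b=cv2.resize(eyes.camera('side')[225:300,245:385],None,fx=4,fy=4,interpolation=cv2.INTER_CUBIC)
a=cv2.resize(eyes.camera('scene')[240:315,345:485],None,fx=4,fy=4,interpolation=cv2.INTER_CUBIC)
cv2.imwrite('pics/s7.png',np.vstack([b,a])[:600])
E
```

```text
time: 10.7
ee_pos: [0.6335, -0.0854, 0.0099]
eef_rot: [0.812, 0.582, -0.032, -0.027]
ft_force: [-45.2, 7.2, 46.7]
width: 0.0006
[-45.22592085   7.21461974  46.68376999]
```

View pics/s7.png

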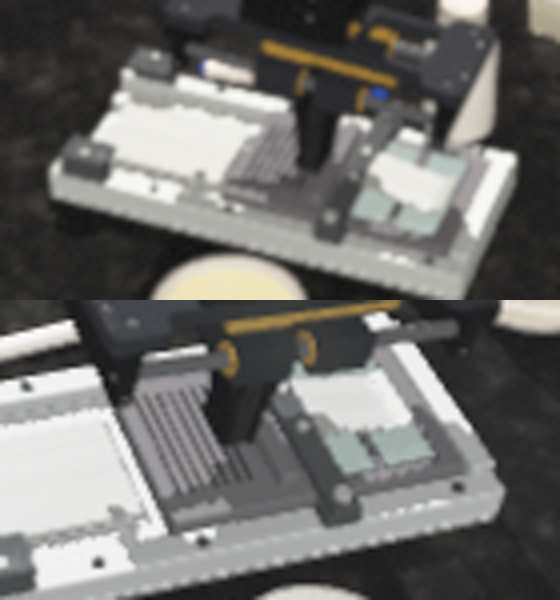

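The carrier's front edge meets the white stop face. The tool is stalled at 45 N, and the tail sits clear of the lift plate's front edge. I unload at the current pose, then lift straight off.

```bash
python3 -m inch '{"translation":[[0,0,-0.005],[0,0,0],[0,0,0.02],[0,0,0.05],[0,0,0.1],[0,0,0.2]],"rot":[[0,0,0],[0,0,0],[0,0,0],[0,0,0],[0,0,0],[0,0,0]],"jaw":[0,0,0,0,0,0]}'
python3 -m inch '{"translation":[[0,0,0.3],[0,0,0.6],[0,0,1],[0,0,1]],"rot":[[0,0,0],[0,0,0],[0,0,0],[0,0,0]],"jaw":[0,0,0,0]}'
python3 -m inch '{"translation":[[-0.4,0.1,0.2],[-0.8,0.2,0.5],[-1,0.2,0.8],[-1,0.2,0.8]],"rot":[[0,0,0],[0,0,0],[0,0,0],[0,0,0]],"jaw":[0,0,0,0]}'
python3 - <<'E'
from bench import r,eyes
import cv2,numpy as np
print(r.read_state()['ft_force'])
b=eyes.camera('side')[215:310,245:385]
a=eyes.camera('scene')[240:320,315:480]
cv2.imwrite('pics/e1.png',eyes.camera('scene'));cv2.imwrite('pics/e2.png',eyes.camera('side'))
A=cv2.resize(a,None,fx=4,fy=4,interpolation=cv2.INTER_CUBIC);B=cv2.resize(b,None,fx=2.9,fy=2.9,interpolation=cv2.INTER_CUBIC)
B=cv2.copyMakeBorder(B,0,0,0,A.shape[1]-B.shape[1],cv2.BORDER_CONSTANT)
cv2.imwrite('pics/s8.png',np.vstack([A,B]))
E
```

```text
time: 11.4
ee_pos: [0.6335, -0.0857, 0.0298]
eef_rot: [0.812, 0.582, -0.032, -0.027]
ft_force: [0.5, -0.1, 1.1]
width: 0.0005
time: 11.8
ee_pos: [0.637, -0.0857, 0.1369]
eef_rot: [0.812, 0.582, -0.028, -0.023]
ft_force: [0.1, 0.3, 0.5]
width: 0.0002
time: 12.2
ee_pos: [0.5374, -0.0656, 0.2223]
eef_rot: [0.812, 0.582, -0.026, -0.02]
ft_force: [0.6, 0.7, 0.8]
width: 0.0007
[0.56600278 0.67458323 0.77105419]
```

View pics/s8.png

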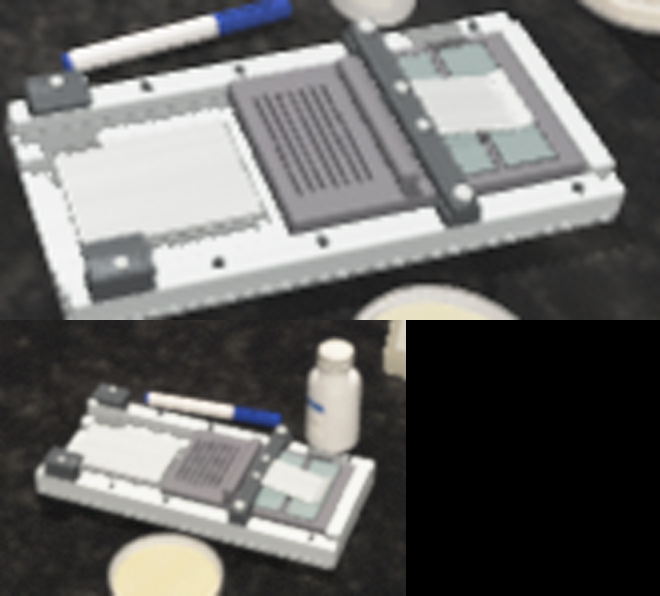

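The carrier is seated under the bar and leaf, its front edge is at the stop, and the raised lift plate is visible behind the tail. The bystanders look undisturbed. Next a numeric check of the carrier's x, using stage features in the same picture.

Run:
```python
from wr import *
u=lambda a:(np.array(a)+.5)/4-.5+[315,240]
S=[((120,262),(-113.3,-53,40)),((67,80),(-113.3,53,40)),((365,30),(51,52.6,40)),((462,192),(51,-52.6,40)),((622,190),(136,-60,22.5)),((10,108),(-136,60,22.5))]
K=[((228,85),(-75,45,26)),((290,228),(-75,-45,26)),((586,165),(75,-45,26)),((340,58),(-20,39,36)),((405,190),(-20,-39,36))]
def f(a):return np.ravel([proj('scene',np.array(st(*a[:3],L)))-u(p) for p,L in S]+[proj('scene',np.array(st(*a[:3],np.array(L)+[a[3],0,0])))-u(p) for p,L in K])
s=least_squares(f,[.6156,-.082,-.336,45],x_scale=[.1,.1,.1,10]);print(s.x.round(4));print(s.fun.reshape(-1,2).round(1))
import cv2
for n,e in(('scene','e1'),('side','e2')):
    a=cv2.imread(f'pics/{n}0.png');b=cv2.imread(f'pics/{e}.png');d=cv2.absdiff(a,b).max(2)
    for nm,(x0,y0,x1,y1) in({'dish':(398,315,458,365),'vial':(398,200,424,240),'pen':(330,238,390,258),'refill':(195,150,225,188)} if n=='scene' else {'dish':(280,288,325,322),'vial':(348,220,372,258),'pen':(294,238,345,252),'refill':(260,150,290,178)}).items():print(n,nm,(d[y0:y1,x0:x1]>60).sum(),d[y0:y1,x0:x1].max())
```

```text
[ 0.6137 -0.0836 -0.3378 47.8147]
[[ 0.2  0.4]
 [-2.7  0.7]
 [ 0.9 -0.9]
 [ 0.6 -0.2]
 [ 1.8  0.7]
 [-0.7 -1.1]
 [-0.6 -0.5]
 [ 1.1  0.4]
 [ 0.8  0.8]
 [-1.1  0.3]
 [-0.4 -1.8]]
scene dish 0 6
scene vial 0 5
scene pen 10 83
scene refill 0 4
side dish 0 8
side vial 0 5
side pen 50 130
side refill 348 216
```

```bash
python3 -c "
from bench import r
s=r.read_state();print(s['time'],s['ft_force']);print(r.close_job())"
```

```text
12.4 [-0.21837227 -0.62951061 -0.37310804]
the job is handed in; nothing more can be done
None
```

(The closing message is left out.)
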